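Slide the flux tray over the sill into its sprung dock

ROBOT

A 6-joint arm with a two-finger parallel gripper is mounted at the origin on a cart in front of the work surface, level with it; the furniture and walls round the work are solid. World frame = base frame: x ahead of the robot, y to its left, z up, the work surface at z = 0. Lengths are in mm, angles in degrees, forces in N, time in s.
With the tool pointing down it reaches from about 300 to 850 mm from the base axis. Payload 4.2 kg.
Tool frame: the origin (TCP) lies midway between the tips of the shut fingers; the grasp point (between the pads) lies pinch_z behind it (pinch_z is the distance from the TCP to the grasp point, in mm); z points along the fingers, y is the line along which they close (so a half turn about z gives the same grasp; the last joint's range is limited). The gripper opens to 91 mm and grips with 3 to 60 N. Pads are 32 mm wide; open, the fingers measure 118 mm over their backs; the gripper's body (76 mm by 178 mm) begins 60 mm behind the grasp point.
Start: joints at [-65.031, 18.312, 89.639, -0, 72.044, -1.146], TCP at [253.109, -516.313, 213.976] pointing down, gripper open.
Joint ranges: [-177.97, 177.97], [-48.28, 115.42], [12.27, 149.76], [-77.06, 257.06], [2.81, 150.46], [-146.56, 146.56]. Speed limits (degrees/s): [147.25, 147.25, 180, 180, 180, 180].

INTERFACE

Orientations are given as [roll, pitch, yaw] about the fixed x, y, z axes, in that order (R = Rz(yaw) Ry(pitch) Rx(roll)).
In Python, from workcell import state, grab_frame, job_done, masks_of, landmark_of, pinch_z gives the robot as it stands. The module is installed in compiled form; this text tells all that it offers.
- The arm moves only by the tool move_arm, never from a script. Its argument "plan" is a list of rows, each an object of numbers: "x", "y", "z": the shift along the tool's x, y, z in mm; "rx", "ry", "rz": the turn, a rotation vector about the tool's x, y, z in rad. A call has 1 to 10 rows; each row shifts and turns the commanded pose from where the row before left it, along the tool's axes as they then stand; what a row does not reach is not made up. A row lasts 1/10 s, in which the tool goes at most 50 mm and 8.59 degrees, less where a joint would pass 70% of its speed; a pose out of reach is approached as far as the arm can. A call is refused whole if a number of a shift passes 50 or a number of a turn 0.15, either way. A call with a gripper value outside its range is refused whole. "grip" is the opening, from 0 (shut) to 1 (fully open), set as the call begins (left out, the last holds). The fingers move at their own pace and stop on an object; "squeeze" is the grip in N (left out, the last holds). Time passes only in rows, so rows that do not move let the fingers close. It gives the time, the measured TCP pose, the force, the opening and the grip force at its end, in the units of the state.
- state(): the state, without advancing time (a new reading comes with each control period).
- grab_frame(name): name is "scene" or "top" or "wrist"; returns a dict with "img" (480x640x3 uint8, red, green, blue), "z_map" (480x640 float32, mm along the optical axis (not along the pixel's ray), 0 where there is no reading), "fx", "fy", "cx", "cy" (pixels), "rvec" (rotation vector, rad) and "tvec" (3), from world to camera coordinates, as OpenCV has them. Camera axes: x right, y down, z forward; pixel columns grow to the right and rows downward; lengths in mm; the calibration is good to about 2 mm. A picture is of the moment at which its call begins.
- job_done(): hands the job in; it is judged then, once.
Trained networks look in the newest picture that a camera, given by its name, has taken for a name from the list of things; names that differ only in an ending like _2 or _b are one class to them, and where a whole thing is asked for, a point or a joint stands for the part that bears it (a point fixed in the world has none). Each returns a list of dicts, best first, with "p" (0 to 1); they miss things now and then, are a little off and sometimes report something else, mostly with a low value. They report only what shows in the picture. A call takes as long as a camera call. They do not tell look-alikes from the thing itself.
- masks_of(camera, label): "pixels" (480x640 bool, what is visible of it) and "box" ([centre column, centre row, width, height] in pixels, round what is visible of it).
- landmark_of(camera, label): "point" ([column, row] in pixels: a listed point, or the origin of a listed thing).
The state is a dict: "time_s": time; "qpos": joint angles; "qvel": joint speeds; "effort": joint torques, N m; "ee_pos": TCP position; "ee_rot": TCP orientation; "force": force on the tool from outside, world axes, zero at the start; "torque": the same for the moment, N m; "gripper_width": finger opening in mm; "gripper_force": force on a finger pad.
Only numpy, scipy, OpenCV 4.12 (cv2) and the standard library are available. Lean on these libraries where they do the work, as an engineer would, in place of code of your own. Each camera call takes 0.05 s, during which the arm holds its last target. There are 200 camera calls.

TASK

Put the flux tray away in the bench dock, with the flux bottle standing loose in it and staying upright. Do not lift the tray clear: tip its front edge up onto the dock's sill while its back edge stays on the bench, slide it in over the sill against the spring bumper without ramming the bumper, and let the back edge down behind the sill so that the tray lies flat in the dock and the spring holds it there. Let go of the tray, and do not disturb the other things on the bench.

Things in the scene. Friction and masses are not known exactly. Their poses are not given: they have to be found in the camera images.
- dock: Grey fixed base plate, 192 x 120 mm, with aluminium side cheeks, a steel sill across its open end and a black spring housing 42 mm high at the other. Origin: centre of the underside, on the bench. +x points from the open end into the dock, z up. Floor top 8 mm above the bench. Inner faces of the cheeks at y = +-49 mm, 28 mm high, from x = -92 to +72 mm. Fixed to the bench.
- dock_sill (a point): Middle of the sill's outer top edge, at dock x = -96 mm, y = 0, z = 14 mm. The sill spans dock x = -96 to -84 mm; its top is 14 mm above the bench and 6 mm above the dock's floor behind it.
- dock_mouth (a point): Middle of the mouth at bench level, dock x = -124 mm: tips of the two flared sheet-metal wings, 26 mm high, about 130 mm apart here and narrowing to the 98 mm between the cheeks.
- bumper: Black sprung bumper plate across the dock's far end, 76 mm wide, 12 to 32 mm above the bench; at dock x = +60 mm at rest. Sill to bumper is 144 mm, so the 150 mm tray fits only with the bumper pushed back 6 mm, and its hard stop comes at 10 mm: feel for it. It pushes with 2 N at first plus 1.5 N per mm: 11 N at 6 mm, 17 N at the stop. Origin: centre of its face; axes as the dock's.
- tray: Low aluminium tray, 150 x 90 mm, floor 6 mm thick, rim 17 mm high all round, 0.3 to 0.5 kg, loose on the bench before the dock's open end. Origin: centre of the underside; +x points to its front end (which goes into the dock first), z up. A flat grip fin stands on its floor near the back end; the tray can be slid, turned and tilted by it.
- tray_front (a point): Middle of the tray's front lower edge (tray x = +75 mm, z = 0).
- tray_back (a point): Middle of the tray's back lower edge (tray x = -75 mm, z = 0).
- tray_fin_top (a point): Top of the upright grip fin (tray x = -54 mm, y = 0, z = 81 mm). The fin is 34 mm long along tray x and 10 mm thick along tray y; grip it across its thickness from above. A 30 mm wide foot surrounds it up to 11 mm above the tray's underside.
- flux_bottle: Brown bottle with a white nozzle, 30 mm across, 95 mm high, 90 g, standing loose on the tray's floor in its front half (about tray x = +40 mm). Origin: centre of its underside; z up along the bottle.
- solder_spool: Bystander: blue spool of solder, 55 mm across, 45 mm high. Origin: centre of the underside.
- insulating_tape: Bystander: black roll of tape, 60 mm across, 19 mm high. Origin: centre of the underside.
- gauge_case: Bystander: small black case, 59 x 86 x 27 mm. Origin: centre of the underside.
Mind the look-alikes: they are no part of the job. What is shaped like the flux_bottle but green is not meant.

How it is judged:
By the outcome, as a careful person would: the job done as asked, in the order asked, and still so for the second after the job is handed in, with the robot touching nothing.
It also fails if it takes over 54 s, if anything falls off the work surface, if the arm or the gripper's body presses on something with over 40 N, if the wrist force passes 120 N, or if a joint passes its speed limit or range.

## Working session

There is one attempt and no reset: what is moved stays moved. The work goes in short steps, Python scripts to look and compute and a tool call to move; the robot and the scene stay as the last step left them, time stands still between calls to the robot, and variables do not carry over. Pictures are saved under pics/ and viewed, at most 10 in all, crops included, and the job is handed in when it is done.

Besides the shell and the picture viewer there is one more tool, called after "Request:" as name(argument=value, ...) on one line, values as JSON. move_arm: Moves the arm, as the interface text tells. Its arguments: {"type":"object","properties":{"plan":{"type":"array","items":{"type":"object","properties":{"x":{"type":"number"},"y":{"type":"number"},"z":{"type":"number"},"rx":{"type":"number"},"ry":{"type":"number"},"rz":{"type":"number"}}}},"grip":{"type":"number"},"squeeze":{"type":"number"}},"required":["plan"]}

```bash
mkdir -p pics; cat > h.py <<'E'
import numpy as np, cv2
from workcell import *
def cam(f):
    R=cv2.Rodrigues(np.array(f["rvec"],float))[0]; return R,np.array(f["tvec"],float).ravel()
def unproj(f,u,v,d):
    R,t=cam(f); p=np.array([(u-f["cx"])/f["fx"]*d,(v-f["cy"])/f["fy"]*d,d]); return R.T@(p-t)
def onplane(f,u,v,z):
    R,t=cam(f); c=-R.T@t; r=R.T@np.array([(u-f["cx"])/f["fx"],(v-f["cy"])/f["fy"],1]); return c+r*(z-c[2])/r[2]
def proj(f,P):
    R,t=cam(f); p=R@np.array(P,float)+t; return np.array([f["fx"]*p[0]/p[2]+f["cx"],f["fy"]*p[1]/p[2]+f["cy"]])
def cloud(f,m=None):
    z=f["z_map"]; m=(z>0) if m is None else m&(z>0)
    v,u=np.nonzero(m); d=z[v,u]; R,t=cam(f)
    p=np.c_[(u-f["cx"])/f["fx"]*d,(v-f["cy"])/f["fy"]*d,d]; return (p-t)@R
def save(f,n): cv2.imwrite("pics/"+n,f["img"][:,:,::-1])
E
python3 - <<'E'
from h import *
np.set_printoptions(precision=1,suppress=True)
print(state(),pinch_z)
Z=dict(dock_sill=14,dock_mouth=0,bumper=22,tray_front=0,tray_back=0,tray_fin_top=81,flux_bottle=6,dock=0,tray=0,solder_spool=0,insulating_tape=0,gauge_case=0)
for c in ["top","scene"]:
    f=grab_frame(c); save(f,c+"0.png")
    for n,z in Z.items():
        for l in landmark_of(c,n)[:3]:
            print(c,n,round(l["p"],2),np.array(l["point"]),onplane(f,*l["point"],z))
E
```

```text
{'time_s': 0.0, 'qpos': array([-65. ,  18.4,  89.7,  -0. ,  72. ,  -1.1]), 'qvel': array([ 0.1,  0. ,  0.1, -0. ,  0. , -0. ]), 'effort': array([  0. , -41.2, -23.2,   0.1,   0. ,  -0. ]), 'ee_pos': array([ 252.9, -515.9,  213.1]), 'ee_rot': array([-179.9,   -0. ,   26.1]), 'force': array([0.3, 0.1, 0.2]), 'torque': array([ 0.,  0., -0.]), 'gripper_force': 0.0, 'gripper_width': 91.2989121282897} 18.8
top dock_sill 0.91 [361.4 270.2] [458.   62.8  14. ]
top dock_mouth 0.76 [351.5 271.1] [457.8  85.8  -0. ]
top bumper 0.49 [426.1 264.8] [470.  -93.4  22. ]
top tray_front 0.93 [343.6 278.7] [439.  105.5   0. ]
top tray_back 0.93 [281. 283.] [428.5 258.5   0. ]
top tray_back 0.67 [296.5 197.4] [646.  222.6   0. ]
top flux_bottle 0.72 [347.3 324.7] [327.8  98.2   6. ]
top flux_bottle 0.54 [329.  274.3] [449.1 141.3   6. ]
top flux_bottle 0.27 [279.3 283.1] [427.6 262.2   6. ]
top tray 0.63 [311. 280.] [435.9 185.3   0. ]
top solder_spool 0.62 [297.9 197.2] [646.6 219.    0. ]
top insulating_tape 0.6 [214.6 277.6] [441.9 420.9   0. ]
top gauge_case 0.8 [381.1 189.1] [668.2   7.4   0. ]
scene dock_sill 0.8 [359.9 255.1] [452.9  55.5  14. ]
scene dock_mouth 0.83 [352.  266.9] [458.   82.3   0. ]
scene bumper 0.64 [375.4 217.3] [477.8 -96.   22. ]
scene tray_front 0.97 [351.2 279.2] [442.9 121.4   0. ]
scene tray_back 0.9 [326.1 325. ] [428.3 261.    0. ]
scene tray_fin_top 0.7 [329.3 277.4] [434.4 239.5  81. ]
scene flux_bottle 0.92 [413.  287.9] [328.2 102.6   6. ]
scene flux_bottle 0.75 [349.4 280.6] [441. 135.   6.]
scene dock 0.96 [373.7 239.6] [457.8 -36.9   0. ]
scene tray 0.86 [338.4 297. ] [441.6 182.7   0. ]
scene tray 0.52 [370.7 238.7] [465.  -37.5   0. ]
scene solder_spool 0.59 [226.9 278.3] [654.1 227.1   0. ]
scene gauge_case 0.92 [282.7 225. ] [666.   -2.6   0. ]
scene gauge_case 0.5 [329.6 278.3] [480.6 137.6   0. ]
```

View pics/top0.png

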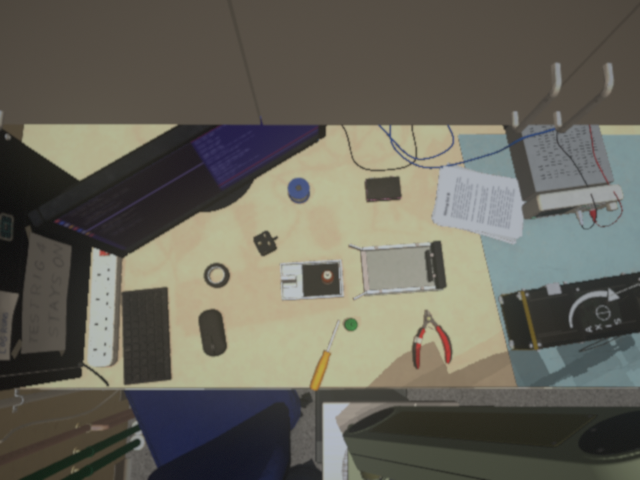

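View pics/scene0.png

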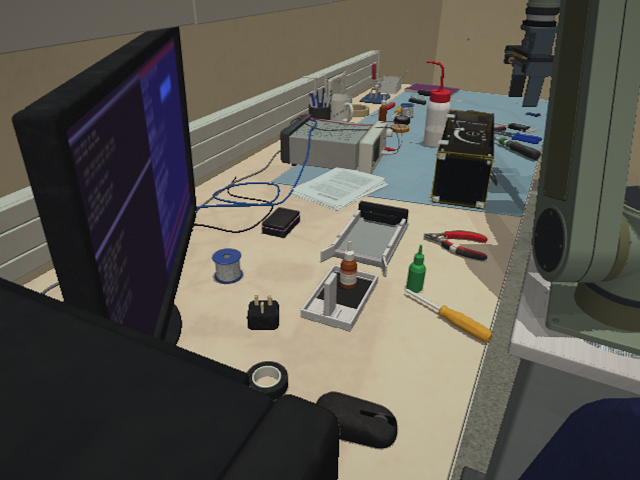

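Candidates for the bottle: brown at scene (349,270) / top (327,275), and green at scene (416,270) / top (351,324). The brown one stands in the tray and matches the description. Next I'll confirm it in a crop, fit the poses and check the travel path.

```bash
python3 - <<'E'
from h import *
np.set_printoptions(precision=1,suppress=True)
f=grab_frame("scene"); cv2.imwrite("pics/crop.png",cv2.resize(f["img"][190:340,280:460,::-1],None,fx=4,fy=4,interpolation=cv2.INTER_CUBIC)[:600,:720])
F={"top":grab_frame("top"),"scene":f}
for c in F:
  for n in ["tray","dock"]:
    for m in masks_of(c,n)[:2]:
        P=cloud(F[c],m["pixels"]); q=P[(P[:,2]>10)&(P[:,2]<35)]
        r=cv2.minAreaRect(q[:,:2].astype(np.float32)); print(c,n,round(m["p"],2),len(P),r,np.percentile(P[:,2],[2,50,98]))
P=cloud(F["top"]); 
print("table z",np.median(P[(abs(P[:,0]-450)<60)&(abs(P[:,1]-330)<40),2]))
for y in range(-600,350,50):
    x0=253+(y+516)/756*177; print(y,[P[(abs(P[:,1]-y)<25)&(abs(P[:,0]-x)<35),2].max(initial=-1).round() for x in (x0-60,x0,x0+60,x0+120)])
E
```

```text
top tray 0.69 2084 ((436.76922607421875, 184.3890380859375), (90.4000244140625, 148.7032470703125), 3.0921554565429688) [ 2.6  7.8 80. ]
top dock 0.74 4175 ((466.4322509765625, -17.52880859375), (131.40235900878906, 216.5310516357422), 6.205923080444336) [ 2.2 10.3 44.2]
scene tray 0.93 2909 ((436.3490905761719, 186.7299041748047), (91.21334838867188, 154.49459838867188), 3.366947889328003) [ 1.4  8.8 80.8]
scene dock 0.86 3480 ((462.3743896484375, -16.222793579101562), (134.92010498046875, 216.88917541503906), 3.7015488147735596) [ 4.7 11.2 43.3]
table z 0.5102679872566497
-600 [np.float64(10.0), np.float64(10.0), np.float64(9.0), np.float64(-1.0)]
-550 [np.float64(10.0), np.float64(12.0), np.float64(107.0), np.float64(-1.0)]
-500 [np.float64(9.0), np.float64(16.0), np.float64(143.0), np.float64(146.0)]
-450 [np.float64(11.0), np.float64(141.0), np.float64(144.0), np.float64(145.0)]
-400 [np.float64(11.0), np.float64(143.0), np.float64(144.0), np.float64(145.0)]
-350 [np.float64(12.0), np.float64(145.0), np.float64(145.0), np.float64(146.0)]
-300 [np.float64(142.0), np.float64(144.0
[... 258 characters left out ...]
float64(46.0)]
-100 [np.float64(21.0), np.float64(20.0), np.float64(49.0), np.float64(48.0)]
-50 [np.float64(21.0), np.float64(7.0), np.float64(33.0), np.float64(32.0)]
0 [np.float64(8.0), np.float64(34.0), np.float64(34.0), np.float64(34.0)]
50 [np.float64(7.0), np.float64(33.0), np.float64(29.0), np.float64(35.0)]
100 [np.float64(97.0), np.float64(31.0), np.float64(23.0), np.float64(30.0)]
150 [np.float64(19.0), np.float64(103.0), np.float64(103.0), np.float64(7.0)]
200 [np.float64(23.0), np.float64(86.0), np.float64(23.0), np.float64(6.0)]
250 [np.float64(21.0), np.float64(86.0), np.float64(33.0), np.float64(33.0)]
300 [np.float64(6.0), np.float64(6.0), np.float64(51.0), np.float64(51.0)]
```

View pics/crop.png

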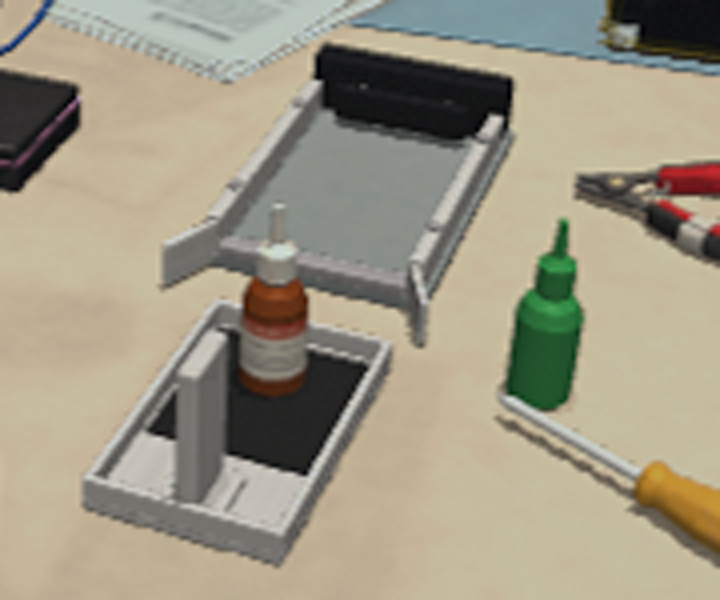

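The crop shows the brown bottle on the tray's dark mat and the grip fin at the back end. The green bottle stands outside the tray, so it's the look-alike. Moving over now.

Request:
move_arm(plan=[{"x": 12,"y": -15,"z": -4},{"x": 22,"y": -29,"z": -4},{"x": 22,"y": -29,"z": -4},{"x": 22,"y": -29,"z": -4},{"x": 22,"y": -29,"z": -4},{"x": 22,"y": -29,"z": -4},{"x": 22,"y": -29,"z": -4},{"x": 22,"y": -29,"z": -4},{"x": 22,"y": -29,"z": -4},{"x": 22,"y": -29,"z": -4}], grip=0.6, squeeze=60)

```text
schema error: expected keys x, y, z, rx, ry, rz
```

Request:
move_arm(plan=[{"x": 22,"y": -29},{"x": 22,"y": -29},{"x": 22,"y": -29},{"x": 22,"y": -29},{"x": 22,"y": -29},{"x": 22,"y": -29},{"x": 22,"y": -29},{"x": 22,"y": -29},{"x": 22,"y": -29},{"x": 22,"y": -29}])

```text
schema error: expected keys x, y, z, rx, ry, rz
```

Request:
move_arm(plan=[{"rz": -0.133},{"rz": -0.133},{"rz": -0.133},{"rz": -0.133},{"rz": -0.133},{"rz": -0.133},{"rz": -0.133},{"rz": -0.133},{"rz": -0.133},{}])

```text
schema error: expected keys x, y, z, rx, ry, rz
```

```bash
python3 - <<'E'
from h import *
np.set_printoptions(precision=1,suppress=True)
s=state(); print(s["time_s"],s["ee_pos"],s["ee_rot"],s["qpos"])
f=grab_frame("wrist"); save(f,"w0.png")
Z=dict(dock_sill=14,dock_mouth=0,tray_front=0,tray_back=0,tray_fin_top=81,flux_bottle=6)
for n,z in Z.items():
    for l in landmark_of("wrist",n)[:2]:
        print(n,round(l["p"],2),np.array(l["point"]),onplane(f,*l["point"],z))
for n in ["tray","dock"]:
    for m in masks_of("wrist",n)[:1]:
        P=cloud(f,m["pixels"]); q=P[(P[:,2]>12)&(P[:,2]<35)]
        print(n,round(m["p"],2),cv2.minAreaRect(q[:,:2].astype(np.float32)),np.percentile(P[:,2],[2,50,98]))
        r=P[P[:,2]>60]
        if len(r) : print("fin?",cv2.minAreaRect(r[:,:2].astype(np.float32)))
E
```

```text
1.6 [ 253.1 -516.3  214. ] [180.   -0.   26.1] [-65.   18.3  89.6   0.   72.   -1.1]
```

View pics/w0.png

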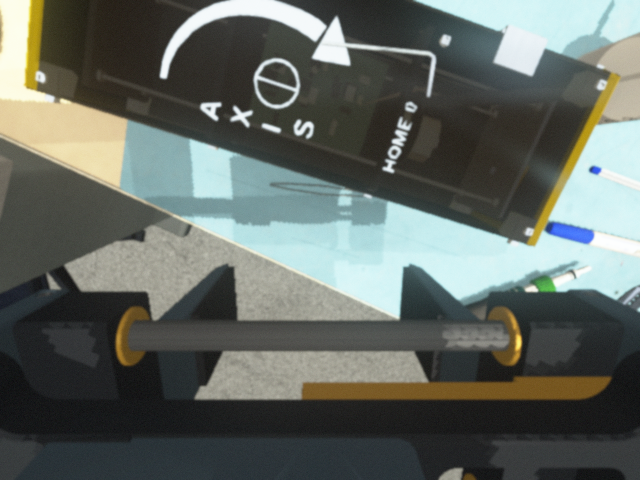

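That view is from the start pose, because the moves were refused: each row needs all six keys. The wrist camera looks toward tool +x, so I'll stop beyond the dock and look back along it toward the tray.

Request:
move_arm(plan=[{"x": 15,"y": -11,"z": -6,"rx": 0,"ry": 0,"rz": 0},{"x": 29,"y": -22,"z": -6,"rx": 0,"ry": 0,"rz": 0},{"x": 29,"y": -22,"z": -6,"rx": 0,"ry": 0,"rz": 0},{"x": 29,"y": -22,"z": -6,"rx": 0,"ry": 0,"rz": 0},{"x": 29,"y": -22,"z": -6,"rx": 0,"ry": 0,"rz": 0},{"x": 29,"y": -22,"z": -6,"rx": 0,"ry": 0,"rz": 0},{"x": 29,"y": -22,"z": -6,"rx": 0,"ry": 0,"rz": 0},{"x": 29,"y": -22,"z": -6,"rx": 0,"ry": 0,"rz": 0},{"x": 29,"y": -22,"z": -6,"rx": 0,"ry": 0,"rz": 0},{"x": 29,"y": -22,"z": -6,"rx": 0,"ry": 0,"rz": 0}], grip=0.6, squeeze=60)

```text
time_s: 3.05
ee_pos: [409.1, -204.8, 274.7]
ee_rot: [180.0, -0.0, 26.1]
force: [0.6, -0.6, 0.1]
gripper_width: 54.8
gripper_force: 0.0
```

Request:
move_arm(plan=[{"x": 0,"y": 0,"z": -5,"rx": 0,"ry": 0,"rz": -0.133},{"x": 0,"y": 0,"z": -5,"rx": 0,"ry": 0,"rz": -0.133},{"x": 0,"y": 0,"z": -5,"rx": 0,"ry": 0,"rz": -0.133},{"x": 0,"y": 0,"z": -5,"rx": 0,"ry": 0,"rz": -0.133},{"x": 0,"y": 0,"z": -5,"rx": 0,"ry": 0,"rz": -0.133},{"x": 0,"y": 0,"z": -5,"rx": 0,"ry": 0,"rz": -0.133},{"x": 0,"y": 0,"z": -5,"rx": 0,"ry": 0,"rz": -0.133},{"x": 0,"y": 0,"z": -5,"rx": 0,"ry": 0,"rz": -0.133},{"x": 0,"y": 0,"z": -5,"rx": 0,"ry": 0,"rz": -0.133},{"x": 0,"y": 0,"z": 0,"rx": 0,"ry": 0,"rz": 0}])

```text
time_s: 4.05
ee_pos: [409.0, -206.4, 319.9]
ee_rot: [179.9, 0.0, 94.7]
force: [0.1, 1.1, -0.1]
gripper_width: 54.4
gripper_force: 0.0
```

```bash
cat > look.py <<'E'
import sys
from h import *
np.set_printoptions(precision=1,suppress=True)
def look(name):
    s=state(); print(s["time_s"],s["ee_pos"],s["ee_rot"],s["qpos"])
    f=grab_frame("wrist"); save(f,name)
    Z=dict(dock_sill=14,dock_mouth=0,bumper=22,tray_front=0,tray_back=0,tray_fin_top=81,flux_bottle=6)
    for n,z in Z.items():
        for l in landmark_of("wrist",n)[:2]:
            print(n,round(l["p"],2),np.array(l["point"]),onplane(f,*l["point"],z))
    for n in ["tray","dock"]:
        for m in masks_of("wrist",n)[:1]:
            P=cloud(f,m["pixels"]); q=P[(P[:,2]>12)&(P[:,2]<35)]
            print(n,round(m["p"],2),cv2.minAreaRect(q[:,:2].astype(np.float32)),np.percentile(P[:,2],[2,50,98]))
look(sys.argv[1])
E
python3 look.py w1.png
```

```text
4.05 [ 409.  -206.4  319.9] [179.9   0.   94.7] [-28.2   4.5  92.3   0.   83.1 -32.9]
bumper 0.9 [368.9 121.9] [467.2 -89.4  22. ]
tray_back 0.21 [524.3  59.3] [665.4   7.    0. ]
flux_bottle 0.57 [372.8  80.8] [468.2 -36.6   6. ]
dock 0.96 ((464.1424865722656, -40.05229187011719), (114.12288665771484, 186.55264282226562), 4.215231418609619) [ 6.3  8.6 42.7]
```

View pics/w1.png

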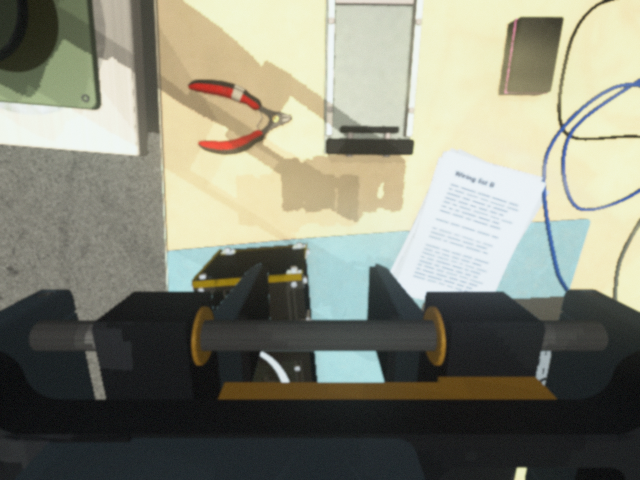

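The wrist view shows the dock at columns 327–418, rows 0–153, with the bumper at (369,130). I'll advance 180 mm along y to see the mouth and the tray together.

Request:
move_arm(plan=[{"x": 20,"y": 5,"z": 0,"rx": 0,"ry": 0,"rz": 0},{"x": 40,"y": 10,"z": 0,"rx": 0,"ry": 0,"rz": 0},{"x": 40,"y": 10,"z": 0,"rx": 0,"ry": 0,"rz": 0},{"x": 40,"y": 10,"z": 0,"rx": 0,"ry": 0,"rz": 0},{"x": 30,"y": 5,"z": 0,"rx": 0,"ry": 0,"rz": 0},{"x": 10,"y": 0,"z": 0,"rx": 0,"ry": 0,"rz": 0},{"x": 0,"y": 0,"z": 0,"rx": 0,"ry": 0,"rz": 0}])

```text
time_s: 5.25
ee_pos: [433.9, -23.8, 318.9]
ee_rot: [-180.0, 0.0, 94.8]
force: [-0.1, -0.9, 0.1]
gripper_width: 54.3
gripper_force: 0.0
```

```bash
python3 look.py w2.png
```

```text
5.25 [433.9 -23.8 318.9] [-180.     0.    94.8] [-4.6  2.3 94.9 -0.  82.8 -9.5]
dock_sill 0.8 [338.3 142.1] [454.   64.6  14. ]
bumper 0.59 [337.9 253.7] [468.9 -91.8  22. ]
bumper 0.51 [476.4 196.6] [653.7   8.2  22. ]
tray_front 0.62 [330.4 110.5] [439.7 105.2  -0. ]
flux_bottle 0.89 [245.4 114.2] [325.   90.1   6. ]
flux_bottle 0.88 [331.3  78.7] [437.  143.8   6. ]
tray 0.67 ((436.63031005859375, 170.4273223876953), (90.13720703125, 121.3634033203125), 3.504225730895996) [ 4.5  6.8 18.3]
dock 0.82 ((463.59881591796875, -11.312690734863281), (133.00900268554688, 200.86375427246094), 4.899686813354492) [ 5.7  8.8 42.6]
```

View pics/w2.png

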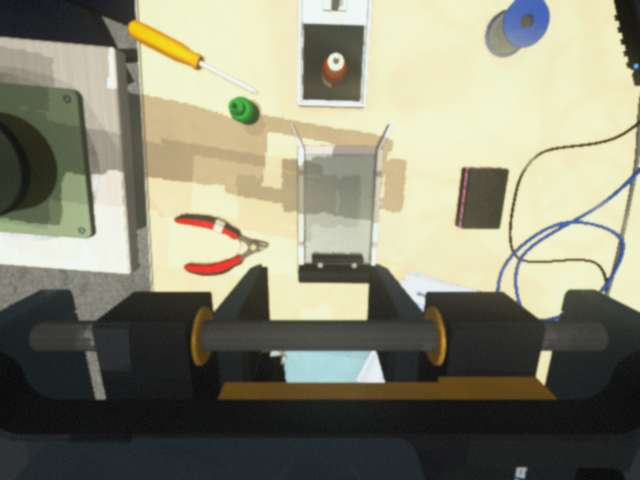

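The wrist view shows the tray at columns 298–368 above row 106, the dock mouth wings at (295,125) and (388,125), and the sill at (338,145). Now I'll fit the axes precisely from depth.

```bash
cat > fit.py <<'E'
from h import *
np.set_printoptions(precision=2,suppress=True)
def fitpose(P,c,yaw,xr,yr,zr):
    """refine y-offset & yaw of a symmetric pair of rails; returns centreline pts"""
    for _ in range(4):
        a=np.deg2rad(yaw); ex=np.array([np.cos(a),np.sin(a)]); ey=np.array([-ex[1],ex[0]])
        q=P[(P[:,2]>zr[0])&(P[:,2]<zr[1])]; x=(q[:,:2]-c)@ex; y=(q[:,:2]-c)@ey
        L=[]
        for s in (1,-1):
            k=(x>xr[0])&(x<xr[1])&(s*y>yr[0])&(s*y<yr[1]); L.append(np.polyfit(x[k],y[k],1))
        m=(L[0]+L[1])/2; c=c+ey*m[1]; yaw+=np.rad2deg(np.arctan(m[0]))
    return c,yaw,L,k.sum()
if __name__=="__main__":
    for cam_ in ["wrist","top"]:
        f=grab_frame(cam_); P=cloud(f)
        print(cam_,"dock",*fitpose(P,np.array([463.8,-32.]),-85.8,(-85,55),(45,60),(20,33)))
        print(cam_,"tray",*fitpose(P,np.array([436.6,183.]),-86.5,(-70,70),(38,50),(12,22)))
        c,yaw,_,_=fitpose(P,np.array([463.8,-32.]),-85.8,(-85,55),(45,60),(20,33)); a=np.deg2rad(yaw); ex=np.array([np.cos(a),np.sin(a)]);ey=np.array([-ex[1],ex[0]])
        x=(P[:,:2]-c)@ex; y=(P[:,:2]-c)@ey; k=(abs(y)<35)
        for lo in range(-230,110,4):
            s=k&(x>=lo)&(x<lo+4)
            if s.any() and (lo<-50 or lo>40): print((lo,round(float(np.median(P[s,2])),1)),end=" ")
        print()
E
python3 fit.py
```

```text
wrist dock [463.64 -32.01] -85.57182992648947 [array([-0.  , 52.42]), array([  0.  , -52.42])] 608
wrist tray [435.77 182.95] -86.56979509717692 [array([-0.  , 42.76]), array([  0.  , -42.76])] 319
(-230, 6.7) (-226, 7.0) (-222, 6.7) (-218, 6.9) (-214, 6.6) (-210, 6.8) (-206, 7.1) (-202, 7.0) (-198, 6.7) (-194, 6.9) (-190, 8.0) (-186, 17.0) (-182, 57.1) (-178, 54.6) (-174, 35.1) (-170, 16.2) (-166, 7.0) (-162, 6.8) (-158, 6.8) (-154, 6.6) (-150, 16.2) (-146, 12.4) (-142, 0.1) (-138, 0.1) (-134, 0.0) (-130, -0.0) (-126, 0.0) (-122, 0.3) (-118, 0.1) (-114, 0.1) (-110, 0.2) (-106, -0.1) (-102, 0.1) (-98, 0.1) (-94, 13.9) (-90, 14.2) (-86, 14.3) (-82, 8.3) (-78, 8.2) (-74, 7.9) (-70, 8.1) (-66, 8.2) (-62, 8.1) (-58, 8.2) (-54, 8.1) (42, 8.2) (46, 8.1) (50, 8.1) (54, 8.3) (58, 8.3) (62, 25.5) (66, 32.0) (70, 27.3) (74, 27.3) (78, 32.3) (82, 42.1) (86, 42.3) (90, 42.3) (94, 41.9) 
top dock [464.26 -31.97] -85.9659960032556 [array([-0.  , 52.82]), array([  0.  , -52.82])] 194
top tray [436.69 183.01] -86.75974736346917 [array([ 0.  , 42.95]), array([ -0.  , -42.95])] 104
(-230, 7.3) (-226, 7.4) (-222, 7.0) (-218, 7.1) (-214, 7.2) (-210, 7.4) (-206, 7.6) (-202, 8.0) (-198, 7.7) (-194, 9.2) (-190, 16.5) (-186, 25.1) (-182, 40.4) (-178, 17.4) (-174, 11.1) (-170, 11.2) (-166, 7.6) (-162, 7.4) (-158, 6.6) (-154, 7.5) (-150, 9.6) (-146, 17.0) (-142, 0.7) (-138, 0.6) (-134, 0.3) (-130, 1.4) (-126, 0.3) (-122, 0.5) (-118, 0.7) (-114, 0.1) (-110, -0.0) (-106, 1.4) (-102, 1.0) (-98, 0.7) (-94, 13.1) (-90, 14.3) (-86, 14.1) (-82, 9.9) (-78, 8.9) (-74, 9.7) (-70, 661.0) (-66, 675.5) (-62, 688.0) (-58, 694.8) (-54, 693.6) (42, 692.2) (46, 682.8) (50, 5.6) (58, 24.9) (62, 25.6)
```

Fit:
- **Dock:** centre about (463.9, -33.6), yaw -85.7°.
- **Tray:** centre about (436, 184.5), yaw -86.6°.
- **Fin:** about (432.8, 238.4).

The sizes agree with the given ones. Moving above the fin now.

Request:
move_arm(plan=[{"x": 20,"y": 2,"z": 0,"rx": 0,"ry": 0,"rz": 0},{"x": 40,"y": 3,"z": 0,"rx": 0,"ry": 0,"rz": 0},{"x": 45,"y": 4,"z": 0,"rx": 0,"ry": 0,"rz": 0},{"x": 45,"y": 4,"z": 0,"rx": 0,"ry": 0,"rz": 0},{"x": 45,"y": 4,"z": 10,"rx": 0,"ry": 0,"rz": 0},{"x": 35,"y": 3,"z": 20,"rx": 0,"ry": 0,"rz": 0},{"x": 20,"y": 1,"z": 40,"rx": 0,"ry": 0,"rz": 0},{"x": 11.4,"y": 0,"z": 40,"rx": 0,"ry": 0,"rz": 0.024},{"x": 0,"y": 0,"z": 40,"rx": 0,"ry": 0,"rz": 0},{"x": 0,"y": 0,"z": 30,"rx": 0,"ry": 0,"rz": 0}])

```text
time_s: 6.85
ee_pos: [432.5, 237.8, 136.5]
ee_rot: [-179.9, 0.1, 93.4]
force: [0.5, 0.3, 0.8]
gripper_width: 54.8
gripper_force: 0.0
```

Request:
move_arm(plan=[{"x": 0,"y": 0,"z": 15,"rx": 0,"ry": 0,"rz": 0},{"x": 0,"y": 0,"z": 0,"rx": 0,"ry": 0,"rz": 0}])

```text
time_s: 7.05
ee_pos: [432.0, 237.0, 121.7]
ee_rot: [-179.7, 0.1, 93.3]
force: [0.7, 0.7, 0.2]
gripper_width: 54.6
gripper_force: 0.0
```

```bash
python3 - <<'E'
from h import *
np.set_printoptions(precision=1,suppress=True)
s=state(); print(s["time_s"],s["ee_pos"],s["ee_rot"],s["qpos"])
f=grab_frame("wrist"); save(f,"w3.png")
print(landmark_of("wrist","tray_fin_top"))
P=cloud(f); k=(abs(P[:,0]-433)<25)&(abs(P[:,1]-238)<35)&(P[:,2]>60)&(P[:,2]<90); q=P[k]
print(k.sum()); 
if k.sum()>20: print(np.percentile(q,[1,50,99],axis=0))
E
```

```text
7.05 [432.  237.  121.7] [-179.7    0.1   93.3] [ 27.4  15.8 107.9  -0.   56.6  24.1]
[{'point': [321.1, 266.8], 'p': 0.61}, {'point': [317.0, 214.1], 'p': 0.51}]
753
[[427.7 223.2  62.6]
 [432.8 242.5  80.9]
 [437.9 256.   82.6]]
```

View pics/w3.png

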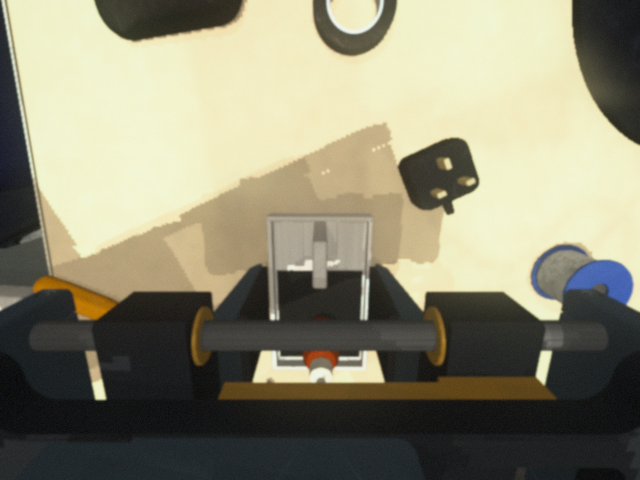

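The fin stands centred between the open fingers at (320,250), and the measured fin x of 432.8 matches. Descending and gripping.

Request:
move_arm(plan=[{"x": 1,"y": 0.5,"z": 20,"rx": 0,"ry": 0,"rz": 0},{"x": 1,"y": 0,"z": 30,"rx": 0,"ry": 0,"rz": 0},{"x": 0,"y": 0,"z": 22,"rx": 0,"ry": 0,"rz": 0},{"x": 0,"y": 0,"z": 9,"rx": 0,"ry": 0,"rz": 0},{"x": 0,"y": 0,"z": 0,"rx": 0,"ry": 0,"rz": 0}])

```text
time_s: 7.65
ee_pos: [434.2, 239.8, 43.1]
ee_rot: [-180.0, 0.0, 93.3]
force: [-0.6, 0.3, 0.5]
gripper_width: 54.5
gripper_force: 0.0
```

Request:
move_arm(plan=[{"x": 0,"y": 0,"z": 0,"rx": 0,"ry": 0,"rz": 0},{"x": 0,"y": 0,"z": 0,"rx": 0,"ry": 0,"rz": 0},{"x": 0,"y": 0,"z": 0,"rx": 0,"ry": 0,"rz": 0},{"x": 0,"y": 0,"z": 0,"rx": 0,"ry": 0,"rz": 0},{"x": 0,"y": 0,"z": 0,"rx": 0,"ry": 0,"rz": 0},{"x": 0,"y": 0,"z": 0,"rx": 0,"ry": 0,"rz": 0},{"x": 0,"y": 0,"z": 0,"rx": 0,"ry": 0,"rz": 0},{"x": 0,"y": 0,"z": 0,"rx": 0,"ry": 0,"rz": 0}], grip=0, squeeze=60)

```text
time_s: 8.45
ee_pos: [433.5, 239.7, 43.1]
ee_rot: [-180.0, 0.0, 93.3]
force: [-3.5, 0.6, 4.4]
gripper_width: 9.7
gripper_force: 60.0
```

Gripped (9.7 mm opening, matching the 10 mm fin). Next I slide the tray flat to line it up with the dock, about 28 mm forward, 10 mm sideways and 1° yaw.

Request:
move_arm(plan=[{"x": -1,"y": 0.5,"z": 0,"rx": 0,"ry": 0,"rz": -0.006},{"x": -2,"y": 1,"z": 0,"rx": 0,"ry": 0,"rz": -0.006},{"x": -3,"y": 1.5,"z": 0,"rx": 0,"ry": 0,"rz": -0.006},{"x": -4,"y": 1.5,"z": 0,"rx": 0,"ry": 0,"rz": 0},{"x": -4,"y": 1.5,"z": 0,"rx": 0,"ry": 0,"rz": 0},{"x": -4,"y": 1.5,"z": 0,"rx": 0,"ry": 0,"rz": 0},{"x": -4,"y": 1.3,"z": 0,"rx": 0,"ry": 0,"rz": 0},{"x": -3,"y": 0.7,"z": 0,"rx": 0,"ry": 0,"rz": 0},{"x": -2,"y": 0.3,"z": 0,"rx": 0,"ry": 0,"rz": 0},{"x": -1,"y": 0,"z": 0,"rx": 0,"ry": 0,"rz": 0}])

```text
time_s: 9.45
ee_pos: [446.3, 212.6, 43.1]
ee_rot: [179.9, -0.0, 94.3]
force: [0.4, 4.3, 2.9]
gripper_width: 9.5
gripper_force: 60.0
```

```bash
cat > chk.py <<'E'
from fit import *
f=grab_frame("top"); P=cloud(f)
D=np.array([463.9,-33.6]); a=np.deg2rad(-85.7); ex=np.array([np.cos(a),np.sin(a)]);ey=np.array([-ex[1],ex[0]])
s=state(); p=s["ee_pos"]; print(s["time_s"],"tcp dock",(p[:2]-D)@ex,(p[:2]-D)@ey,p[2],s["ee_rot"],"F",s["force"],"T",s["torque"])
for c in ["top","scene"]:
    g=f if c=="top" else grab_frame(c)
    for n,z in (("tray_front",0),("tray_back",0),("flux_bottle",6),("dock_sill",14)):
        for l in landmark_of(c,n)[:2]:
            q=onplane(g,*l["point"],z)[:2]-D; print(c,n,round(l["p"],2),q@ex,q@ey)
save(g,"s%d.png"%round(s["time_s"]*100))
E
python3 chk.py
python3 - <<'E'
from fit import *
for c in ("top","wrist"):
    P=cloud(grab_frame(c))
    try: print(c,"tray",*fitpose(P,np.array([447.,156.]),-85.7,(-70,70),(36,52),(12,22)))
    except Exception as e: print(e)
E
```

```text
9.5 tcp dock -246.71875266939745 0.9258520216917923 43.07083363145113 [179.94  -0.01  94.35] F [0.57 3.7  2.48] T [ 0.47  0.07 -0.14]
top tray_front 0.53 -117.3145588211586 3.170075157505307
top tray_back 0.38 -27.705520111752207 208.59648212850212
top dock_sill 0.86 -99.42135059924786 2.041827493871801
scene tray_front 0.61 -116.48356686763347 -3.2284719677332454
scene tray_front 0.47 -24.508712171757953 199.33796709514314
scene tray_back 0.91 -269.0141623852779 -0.742220765924646
scene tray_back 0.63 -123.30363227878966 -3.24711025729699
scene flux_bottle 0.73 -154.00119132164426 3.3442614142399396
scene flux_bottle 0.7 -154.5747494944002 -122.77023145231006
scene dock_sill 0.58 -89.68859200507634 -7.227676098848248
expected non-empty vector for x
wrist tray [451.17 156.31] -85.50148646697612 [array([-0.  , 42.32]), array([  0.  , -42.32])] 266
```

Request:
move_arm(plan=[{"x": 0.56,"y": -0.1,"z": -0.26,"rx": 0,"ry": -0.013,"rz": 0},{"x": 0.56,"y": -0.1,"z": -0.26,"rx": 0,"ry": -0.013,"rz": 0},{"x": 0.56,"y": -0.1,"z": -0.26,"rx": 0,"ry": -0.013,"rz": 0},{"x": 0.56,"y": -0.1,"z": -0.26,"rx": 0,"ry": -0.013,"rz": 0},{"x": 0.56,"y": -0.1,"z": -0.26,"rx": 0,"ry": -0.013,"rz": 0},{"x": 0.56,"y": -0.1,"z": -0.26,"rx": 0,"ry": -0.013,"rz": 0},{"x": 0.56,"y": -0.1,"z": -0.26,"rx": 0,"ry": -0.013,"rz": 0},{"x": 0.56,"y": -0.1,"z": -0.26,"rx": 0,"ry": -0.013,"rz": 0},{"x": 0.56,"y": -0.1,"z": -0.26,"rx": 0,"ry": -0.013,"rz": 0},{"x": 0.56,"y": -0.1,"z": -0.26,"rx": 0,"ry": -0.013,"rz": 0}])

```text
time_s: 11.05
ee_pos: [444.4, 218.3, 45.2]
ee_rot: [180.0, 7.5, 94.4]
force: [4.1, 0.1, 1.9]
gripper_width: 9.6
gripper_force: 60.0
```

```bash
cat > tilt.py <<'E'
from h import *
import sys
np.set_printoptions(precision=1,suppress=True)
D=np.array([463.9,-33.6]); a=np.deg2rad(-85.7); ex=np.array([np.cos(a),np.sin(a)]);ey=np.array([-ex[1],ex[0]])
s=state(); p=s["ee_pos"]; from scipy.spatial.transform import Rotation as Ro
R=Ro.from_euler("xyz",s["ee_rot"],degrees=True).as_matrix()
def pt(tx,tz): # tray coords -> dock coords
    w=p+R@np.array([-(tx+55),0,43-tz]); return np.array([(w[:2]-D)@ex,(w[:2]-D)@ey,w[2]])
tilt=np.rad2deg(np.arcsin(-R[2,0]))
print(s["time_s"],"tilt",tilt,"front",pt(75,0),"back",pt(-75,0),"F",s["force"],"T",s["torque"],"w",s["gripper_width"])
for c in sys.argv[1:]:
    f=grab_frame(c); P=cloud(f); x=(P[:,:2]-D)@ex; y=(P[:,:2]-D)@ey
    F=pt(75,0)[0]
    L=[]
    for lo in np.arange(F-150,F,10):   # rim tops at sides
        k=(x>=lo)&(x<lo+10)&(abs(abs(y)-43)<2.5)&(P[:,2]<60); L.append((round(lo+5),round(float(np.median(P[k,2])),1) if k.sum()>3 else None))
    print(c,L)
    save(f,"%s_%d.png"%(c,round(s["time_s"]*100)))
    for l in landmark_of(c,"flux_bottle")[:2]: print("bottle",round(l["p"],2),l["point"])
E
python3 tilt.py top scene
```

```text
11.05 tilt 7.513535529445514 front [-118.1   -0.5   19.6] back [-266.8   -0.6   -0. ] F [4.1 0.1 1.9] T [ 0.3 -0.9  0. ] w 9.64409376978326
top [(-263, None), (-253, None), (-243, None), (-233, None), (-223, None), (-213, 20.1), (-203, 25.7), (-193, 24.1), (-183, 26.5), (-173, 29.0), (-163, 27.4), (-153, 29.5), (-143, 30.1), (-133, 33.8), (-123, 30.7), (-113, 0.8)]
bottle 0.68 [341.5, 273.7]
bottle 0.47 [349.2, 326.2]
scene [(-263, 15.4), (-253, 17.1), (-243, 16.5), (-233, 17.7), (-223, 18.8), (-213, 19.9), (-203, 18.1), (-193, 17.8), (-183, 19.9), (-173, 9.0), (-163, 1.1), (-153, 0.7), (-143, 1.2), (-133, 0.2), (-123, 0.1), (-113, 1.7)]
bottle 0.58 [414.0, 289.0]
bottle 0.45 [347.5, 270.0]
```

The tray is tipped 7.5°, with the front lower edge at about 19 mm and the back edge pressing lightly on the bench. Sliding forward horizontally over the sill.

Request:
move_arm(plan=[{"x": -1,"y": 0,"z": 0.13,"rx": 0,"ry": 0,"rz": 0},{"x": -2,"y": 0,"z": 0.26,"rx": 0,"ry": 0,"rz": 0},{"x": -3,"y": 0,"z": 0.39,"rx": 0,"ry": 0,"rz": 0},{"x": -4,"y": 0,"z": 0.52,"rx": 0,"ry": 0,"rz": 0},{"x": -4,"y": 0,"z": 0.52,"rx": 0,"ry": 0,"rz": 0},{"x": -4,"y": 0,"z": 0.52,"rx": 0,"ry": 0,"rz": 0},{"x": -4,"y": 0,"z": 0.52,"rx": 0,"ry": 0,"rz": 0},{"x": -4,"y": 0,"z": 0.52,"rx": 0,"ry": 0,"rz": 0},{"x": -3,"y": 0,"z": 0.39,"rx": 0,"ry": 0,"rz": 0},{"x": -1,"y": 0,"z": 0.13,"rx": 0,"ry": 0,"rz": 0}])

```text
time_s: 12.25
ee_pos: [446.5, 187.6, 45.2]
ee_rot: [-180.0, 7.5, 94.3]
force: [-0.4, 5.9, 2.1]
gripper_width: 10.0
gripper_force: 60.0
```

```bash
python3 tilt.py scene
```

```text
12.25 tilt 7.463635313404728 front [-87.4  -0.7  19.4] back [-236.1   -0.8   -0.1] F [-0.4  5.9  2.1] T [ 1.4  0.1 -0. ] w 10.040611732854464
scene [(-232, 15.8), (-222, 17.5), (-212, 17.2), (-202, 17.5), (-192, 18.5), (-182, 20.7), (-172, 20.6), (-162, 20.4), (-152, 22.2), (-142, 20.7), (-132, 2.3), (-122, 1.4), (-112, 1.1), (-102, 2.4), (-92, 8.8)]
bottle 0.76 [413.8, 288.6]
bottle 0.48 [355.2, 259.3]
```

```bash
python3 - <<'E'
import cv2,glob,os
n=max(glob.glob("pics/scene_*.png"),key=os.path.getmtime); i=cv2.imread(n)[190:340,280:460]; cv2.imwrite("pics/c1.png",cv2.resize(i,None,fx=4,fy=4,interpolation=cv2.INTER_CUBIC))
E
```

View pics/c1.png

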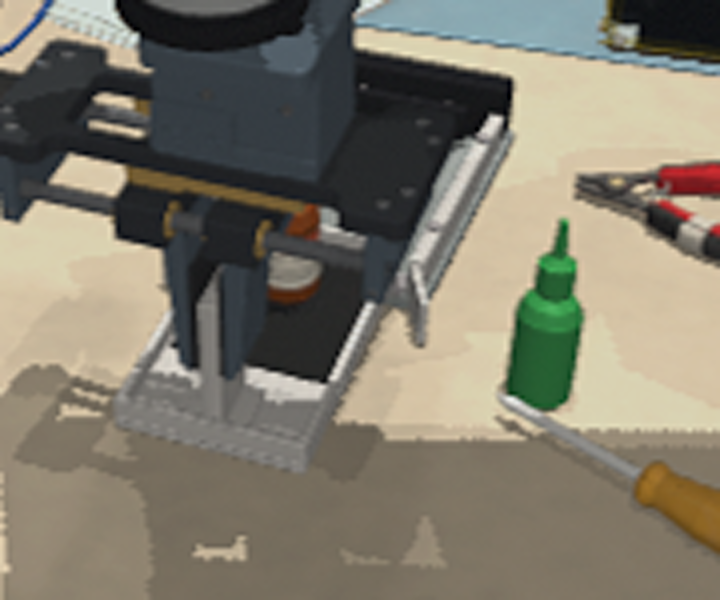

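The bottle is upright and the front edge is past the sill line. The rim heights leave the actual tilt in some doubt, so I'll check it with a plane fit of the tray floor.

```bash
cat > plane.py <<'E'
from h import *
import sys
np.set_printoptions(precision=2,suppress=True)
D=np.array([463.9,-33.6]); a=np.deg2rad(-85.7); ex=np.array([np.cos(a),np.sin(a)]);ey=np.array([-ex[1],ex[0]])
from scipy.spatial.transform import Rotation as Ro
s=state(); p=s["ee_pos"]; R=Ro.from_euler("xyz",s["ee_rot"],degrees=True).as_matrix()
for c in ("scene","wrist","top"):
    P=cloud(grab_frame(c)); q=(P-p)@R; T=np.c_[-q[:,0]-55,q[:,1],43-q[:,2]]  # tray coords if no slip
    for nm,k in (("floor",(abs(T[:,0])<68)&(abs(T[:,1])<36)&(abs(T[:,2]-6)<8)&((T[:,0]>-30)|(abs(T[:,1])>20))),("rim",(abs(T[:,0])<70)&(abs(abs(T[:,1])-43)<3)&(abs(T[:,2]-17)<8))):
        t=T[k]
        if len(t)<30: print(c,nm,len(t)); continue
        A=np.c_[t[:,0],t[:,1],np.ones(len(t))]; w=np.ones(len(t))
        for _ in range(15):
            m=np.linalg.lstsq(A*w[:,None],t[:,2]*w,rcond=None)[0]; w=1/np.sqrt(1+((t[:,2]-A@m)/1.0)**2)
        print(c,nm,len(t),"slope deg x,y",np.rad2deg(m[:2]),"z0",m[2],"x range",np.percentile(t[:,0],[5,95]))
E
python3 plane.py
```

```text
scene floor 795 slope deg x,y [0.54 0.02] z0 7.494241808822509 x range [-56.16  45.01]
scene rim 218 slope deg x,y [ 0.01 -0.15] z0 17.25193017295553 x range [-66.13  16.46]
wrist floor 2187 slope deg x,y [ 0.65 -0.02] z0 6.788032971809718 x range [-66.39  22.98]
wrist rim 650 slope deg x,y [-0.64  0.04] z0 16.21726442269321 x range [-68.75 -45.89]
top floor 580 slope deg x,y [0.47 0.23] z0 6.760583723011518 x range [ 2.36 65.69]
top rim 104 slope deg x,y [0.59 0.13] z0 16.837086679612966 x range [-8.03 66.41]
```

There is no grip slip: true tilt is about 8°. Sliding another 36 mm, to just before the underside meets the sill.

Request:
move_arm(plan=[{"x": -1.7,"y": 0,"z": 0.22,"rx": 0,"ry": 0,"rz": 0},{"x": -3,"y": 0,"z": 0.39,"rx": 0,"ry": 0,"rz": 0},{"x": -4,"y": 0.1,"z": 0.52,"rx": 0,"ry": 0,"rz": 0},{"x": -4,"y": 0.1,"z": 0.52,"rx": 0,"ry": 0,"rz": 0},{"x": -4,"y": 0.1,"z": 0.52,"rx": 0,"ry": 0,"rz": 0},{"x": -4,"y": 0.1,"z": 0.52,"rx": 0,"ry": 0,"rz": 0},{"x": -4,"y": 0.1,"z": 0.52,"rx": 0,"ry": 0,"rz": 0},{"x": -4,"y": 0,"z": 0.52,"rx": 0,"ry": 0,"rz": 0},{"x": -4,"y": 0,"z": 0.52,"rx": 0,"ry": 0,"rz": 0},{"x": -3,"y": 0,"z": 0.39,"rx": 0,"ry": 0,"rz": 0}])

```text
time_s: 13.5
ee_pos: [449.9, 152.0, 45.3]
ee_rot: [180.0, 7.4, 94.3]
force: [-1.3, 7.2, 5.3]
gripper_width: 9.8
gripper_force: 60.0
```

```bash
python3 tilt.py; python3 plane.py
```

```text
13.5 tilt 7.446140587160432 front [-51.6   0.1  19.5] back [-200.3   -0.     0.1] F [-1.3  7.2  5.3] T [ 1.1  0.1 -0.1] w 9.80819948603675
scene floor 762 slope deg x,y [ 0.5  -0.07] z0 7.586438885697144 x range [-55.63  54.38]
scene rim 210 slope deg x,y [-0.09 -0.33] z0 17.17335009866437 x range [-65.16  24.29]
wrist floor 2220 slope deg x,y [0.68 0.01] z0 6.889538837181712 x range [-66.38  23.44]
wrist rim 661 slope deg x,y [-0.47 -0.03] z0 16.37680659917305 x range [-68.69 -45.59]
top floor 419 slope deg x,y [0.3  0.38] z0 7.343599229944344 x range [ 7.76 66.26]
top rim 78 slope deg x,y [-1.45  0.27] z0 17.81376271962133 x range [ 6.49 67.29]
```

Slide 20 mm more with the tilt growing to about 9.7°, the back edge still on the bench.

Request:
move_arm(plan=[{"x": 0.2,"y": 0,"z": -0.1,"rx": 0,"ry": -0.006,"rz": 0},{"x": -1.8,"y": 0,"z": 0.17,"rx": 0,"ry": -0.004,"rz": 0},{"x": -1.8,"y": 0,"z": 0.19,"rx": 0,"ry": -0.004,"rz": 0},{"x": -2.3,"y": 0,"z": 0.26,"rx": 0,"ry": -0.004,"rz": 0},{"x": -2.3,"y": 0,"z": 0.26,"rx": 0,"ry": -0.004,"rz": 0},{"x": -2.3,"y": 0,"z": 0.27,"rx": 0,"ry": -0.004,"rz": 0},{"x": -2.3,"y": 0,"z": 0.28,"rx": 0,"ry": -0.004,"rz": 0},{"x": -2.3,"y": 0,"z": 0.28,"rx": 0,"ry": -0.003,"rz": 0},{"x": -2.3,"y": 0,"z": 0.28,"rx": 0,"ry": -0.003,"rz": 0},{"x": -1.5,"y": 0,"z": 0.22,"rx": 0,"ry": 0,"rz": 0}])

```text
time_s: 14.65
ee_pos: [450.9, 132.8, 45.7]
ee_rot: [-179.9, 9.6, 94.4]
force: [-0.5, 0.5, -1.2]
gripper_width: 9.6
gripper_force: 60.0
```

```bash
python3 tilt.py; python3 plane.py
```

```text
14.65 tilt 9.56675415328395 front [-31.6  -0.3  24.9] back [-179.5   -0.5   -0. ] F [-0.5  0.5 -1.2] T [ 0.7 -0.1  0. ] w 9.5544501723834
scene floor 724 slope deg x,y [0.43 0.03] z0 7.509175404948136 x range [-56.57  46.96]
scene rim 199 slope deg x,y [0.3  0.06] z0 17.539398795670255 x range [-66.37  18.16]
wrist floor 2216 slope deg x,y [ 0.68 -0.06] z0 6.784751418793635 x range [-66.46  23.25]
wrist rim 649 slope deg x,y [-0.36 -0.01] z0 16.46146678900084 x range [-68.63 -45.8 ]
top floor 564 slope deg x,y [-0.57 -0.32] z0 7.6207713022581745 x range [ 4.68 65.66]
top rim 105 slope deg x,y [ 1.53 -0.12] z0 16.91770590503917 x range [-5.79 66.59]
```

Now I rotate the nose down about the sill contact, so the back edge rises while the tray rests on the sill.

Request:
move_arm(plan=[{"x": -0.34,"y": 0,"z": -0.51,"rx": 0,"ry": 0.008,"rz": 0},{"x": -0.65,"y": 0,"z": -0.96,"rx": 0,"ry": 0.015,"rz": 0},{"x": -0.65,"y": 0,"z": -0.96,"rx": 0,"ry": 0.015,"rz": 0},{"x": -0.65,"y": 0,"z": -0.96,"rx": 0,"ry": 0.015,"rz": 0},{"x": -0.65,"y": 0,"z": -0.96,"rx": 0,"ry": 0.015,"rz": 0},{"x": -0.65,"y": 0,"z": -0.96,"rx": 0,"ry": 0.015,"rz": 0},{"x": -0.65,"y": 0,"z": -0.96,"rx": 0,"ry": 0.015,"rz": 0},{"x": -0.65,"y": 0,"z": -0.96,"rx": 0,"ry": 0.015,"rz": 0},{"x": -0.65,"y": 0,"z": -0.96,"rx": 0,"ry": 0.015,"rz": 0},{"x": -0.5,"y": 0,"z": -0.77,"rx": 0,"ry": 0.012,"rz": 0}])

```text
time_s: 15.8
ee_pos: [451.7, 128.2, 55.6]
ee_rot: [-180.0, 1.4, 94.3]
force: [0.6, -0.6, -4.3]
gripper_width: 10.2
gripper_force: 60.0
```

```bash
python3 tilt.py; python3 plane.py
```

```text
15.8 tilt 1.4361583662643296 front [-31.2   0.   15.9] back [-181.2   -0.1   12.1] F [ 0.6 -0.6 -4.3] T [ 0.2 -0.1  0.1] w 10.211911632056983
scene floor 669 slope deg x,y [ 0.37 -0.1 ] z0 7.383957826107108 x range [-51.42  57.16]
scene rim 226 slope deg x,y [ 0.02 -0.44] z0 16.985819807383546 x range [-65.47  57.05]
wrist floor 2208 slope deg x,y [ 0.66 -0.04] z0 6.900013696940393 x range [-66.49  23.16]
wrist rim 655 slope deg x,y [-0.72 -0.01] z0 16.26281869205148 x range [-68.77 -45.58]
top floor 172 slope deg x,y [-0.65  0.12] z0 7.216267194478344 x range [-2.68 25.74]
top rim 0
```

The wrist now carries most of the tray's weight, so I lower slightly to keep sill contact while finishing the rotation to about -2°.

Request:
move_arm(plan=[{"x": 0,"y": 0,"z": 0.5,"rx": 0,"ry": 0,"rz": 0},{"x": 0,"y": 0,"z": 0.3,"rx": 0,"ry": 0,"rz": 0},{"x": -0.5,"y": 0,"z": -0.85,"rx": 0,"ry": 0.012,"rz": 0},{"x": -0.5,"y": 0,"z": -0.85,"rx": 0,"ry": 0.012,"rz": 0},{"x": -0.5,"y": 0,"z": -0.85,"rx": 0,"ry": 0.012,"rz": 0},{"x": -0.5,"y": 0,"z": -0.85,"rx": 0,"ry": 0.012,"rz": 0},{"x": -0.5,"y": 0,"z": -0.85,"rx": 0,"ry": 0.012,"rz": 0},{"x": 0,"y": 0,"z": 0,"rx": 0,"ry": 0,"rz": 0}])

```text
time_s: 16.75
ee_pos: [452.1, 125.7, 59.6]
ee_rot: [180.0, -2.0, 94.3]
force: [-2.0, 0.7, 5.4]
gripper_width: 9.8
gripper_force: 60.0
```

```bash
python3 tilt.py; python3 plane.py|head -3
```

```text
16.75 tilt -2.0147726679624904 front [-31.4   0.2  12.1] back [-181.3    0.2   17.3] F [-2.   0.7  5.4] T [-0.5  0.4  0. ] w 9.804156608764066
scene floor 630 slope deg x,y [ 0.39 -0.13] z0 7.448198944704377 x range [-49.63  58.36]
scene rim 219 slope deg x,y [ 0.07 -0.34] z0 17.33386465374349 x range [-64.69  54.58]
wrist floor 2171 slope deg x,y [ 0.74 -0.07] z0 6.896234044924404 x range [-66.16  23.17]
```

Contact with the sill is back. Sliding in along the tray's own axis.

Request:
move_arm(plan=[{"x": -1,"y": 0,"z": -0.01,"rx": 0,"ry": 0,"rz": 0},{"x": -3,"y": 0,"z": -0.02,"rx": 0,"ry": 0,"rz": 0},{"x": -4,"y": 0,"z": -0.03,"rx": 0,"ry": 0,"rz": 0},{"x": -5,"y": 0,"z": -0.04,"rx": 0,"ry": 0,"rz": 0},{"x": -5,"y": 0,"z": -0.04,"rx": 0,"ry": 0,"rz": 0},{"x": -5,"y": 0,"z": -0.04,"rx": 0,"ry": 0,"rz": 0},{"x": -5,"y": 0,"z": -0.04,"rx": 0,"ry": 0,"rz": 0},{"x": -5,"y": 0,"z": -0.04,"rx": 0,"ry": 0,"rz": 0},{"x": -4,"y": 0,"z": -0.03,"rx": 0,"ry": 0,"rz": 0},{"x": -3,"y": 0,"z": -0.02,"rx": 0,"ry": 0,"rz": 0}])

```text
time_s: 17.9
ee_pos: [455.7, 86.4, 58.4]
ee_rot: [179.9, -2.1, 94.3]
force: [-1.3, 5.0, 6.8]
gripper_width: 9.9
gripper_force: 60.0
```

```bash
python3 tilt.py; python3 plane.py|head -3
```

```text
17.9 tilt -2.059238828725253 front [ 8.1  0.8 10.7] back [-141.8    0.9   16.1] F [-1.3  5.   6.8] T [ 1.   0.2 -0.1] w 9.850563539281648
scene floor 566 slope deg x,y [ 0.31 -0.3 ] z0 7.31885263287125 x range [-48.18  57.72]
scene rim 191 slope deg x,y [-0.13 -0.29] z0 16.966151537135843 x range [-64.36  52.88]
wrist floor 2211 slope deg x,y [ 0.65 -0.05] z0 6.8074331667660175 x range [-66.48  23.32]
```

Request:
move_arm(plan=[{"x": -2,"y": -0.1,"z": -0.02,"rx": 0,"ry": 0,"rz": 0},{"x": -4,"y": -0.1,"z": -0.03,"rx": 0,"ry": 0,"rz": 0},{"x": -5,"y": -0.1,"z": -0.05,"rx": 0,"ry": 0,"rz": 0},{"x": -5,"y": -0.1,"z": -0.05,"rx": 0,"ry": 0,"rz": 0},{"x": -5,"y": -0.1,"z": -0.05,"rx": 0,"ry": 0,"rz": 0},{"x": -5,"y": -0.1,"z": -0.05,"rx": 0,"ry": 0,"rz": 0},{"x": -5,"y": -0.1,"z": -0.05,"rx": 0,"ry": 0,"rz": 0},{"x": -5,"y": 0,"z": -0.05,"rx": 0,"ry": 0,"rz": 0},{"x": -4,"y": 0,"z": -0.03,"rx": 0,"ry": 0,"rz": 0},{"x": -2,"y": 0,"z": -0.02,"rx": 0,"ry": 0,"rz": 0}])

```text
time_s: 19.05
ee_pos: [457.4, 43.7, 56.8]
ee_rot: [-180.0, -2.0, 94.3]
force: [-0.6, 5.0, 3.0]
gripper_width: 9.6
gripper_force: 60.0
```

```bash
python3 tilt.py; python3 plane.py|head -3
```

```text
19.05 tilt -1.9511584030789384 front [50.9 -0.7  9.4] back [-99.   -0.7  14.5] F [-0.6  5.   3. ] T [ 1.3 -0.   0. ] w 9.56783578910354
scene floor 516 slope deg x,y [0.47 0.22] z0 7.360487497871638 x range [-47.45  59.98]
scene rim 181 slope deg x,y [ 0.29 -0.05] z0 17.19916517260413 x range [-61.81  56.95]
wrist floor 2200 slope deg x,y [ 0.68 -0.01] z0 6.8693792464911585 x range [-66.55  23.17]
```

Now slow, feeling for the bumper.

Request:
move_arm(plan=[{"x": -1.5,"y": 0,"z": 0,"rx": 0,"ry": 0,"rz": 0},{"x": -1.5,"y": 0,"z": 0,"rx": 0,"ry": 0,"rz": 0},{"x": -1.5,"y": 0,"z": 0,"rx": 0,"ry": 0,"rz": 0},{"x": -1.5,"y": 0,"z": 0,"rx": 0,"ry": 0,"rz": 0},{"x": -1,"y": 0,"z": 0,"rx": 0,"ry": 0,"rz": 0}])

```text
time_s: 19.7
ee_pos: [457.9, 37.0, 56.6]
ee_rot: [-180.0, -1.9, 94.4]
force: [-0.6, 3.9, 2.8]
gripper_width: 9.6
gripper_force: 60.0
```

Request:
move_arm(plan=[{"x": -1,"y": 0,"z": 0,"rx": 0,"ry": 0,"rz": 0},{"x": -1,"y": 0,"z": 0,"rx": 0,"ry": 0,"rz": 0},{"x": -1,"y": 0,"z": 0,"rx": 0,"ry": 0,"rz": 0},{"x": -1,"y": 0,"z": 0,"rx": 0,"ry": 0,"rz": 0}])

```text
time_s: 20.1
ee_pos: [458.2, 33.2, 56.5]
ee_rot: [-180.0, -2.0, 94.3]
force: [-0.5, 5.7, 2.0]
gripper_width: 9.4
gripper_force: 60.0
```

```bash
python3 tilt.py
```

```text
20.1 tilt -1.9676550311937042 front [61.4 -0.6  9. ] back [-88.5  -0.7  14.2] F [-0.5  5.7  2. ] T [ 1.3 -0.  -0. ] w 9.399211118971573
```

Request:
move_arm(plan=[{"x": -0.7,"y": 0,"z": 0,"rx": 0,"ry": 0,"rz": 0},{"x": -0.7,"y": 0,"z": 0,"rx": 0,"ry": 0,"rz": 0},{"x": -0.6,"y": 0,"z": 0,"rx": 0,"ry": 0,"rz": 0}])

```text
time_s: 20.4
ee_pos: [458.4, 31.6, 56.4]
ee_rot: [-180.0, -2.0, 94.3]
force: [-0.2, 6.9, 1.8]
gripper_width: 10.0
gripper_force: 60.0
```

Request:
move_arm(plan=[{"x": -0.7,"y": 0,"z": 0,"rx": 0,"ry": 0,"rz": 0},{"x": -0.7,"y": 0,"z": 0,"rx": 0,"ry": 0,"rz": 0},{"x": -0.6,"y": 0,"z": 0,"rx": 0,"ry": 0,"rz": 0}])

```text
time_s: 20.7
ee_pos: [458.5, 29.8, 56.4]
ee_rot: [-180.0, -2.0, 94.3]
force: [-0.4, 8.2, 1.6]
gripper_width: 9.7
gripper_force: 60.0
```

```bash
python3 tilt.py; python3 plane.py|head -3
```

```text
20.7 tilt -2.0149345328053077 front [64.8 -0.6  8.8] back [-85.1  -0.6  14.1] F [-0.4  8.2  1.6] T [ 1.4 -0.1 -0.1] w 9.678503326934605
scene floor 495 slope deg x,y [ 0.37 -0.23] z0 7.397384052274421 x range [-47.07  58.35]
scene rim 177 slope deg x,y [-0.14  0.02] z0 17.113429878411175 x range [-63.67  55.74]
wrist floor 2195 slope deg x,y [0.63 0.04] z0 6.8402169738133285 x range [-66.52  23.03]
```

Request:
move_arm(plan=[{"x": -0.7,"y": 0,"z": 0,"rx": 0,"ry": 0,"rz": 0},{"x": -0.7,"y": 0,"z": 0,"rx": 0,"ry": 0,"rz": 0},{"x": -0.6,"y": 0,"z": 0,"rx": 0,"ry": 0,"rz": 0}])

```text
time_s: 21.15
ee_pos: [458.6, 28.2, 56.4]
ee_rot: [-180.0, -2.1, 94.3]
force: [0.1, 9.4, 3.4]
gripper_width: 9.8
gripper_force: 60.0
```

Request:
move_arm(plan=[{"x": -0.5,"y": 0,"z": 0,"rx": 0,"ry": 0,"rz": 0},{"x": -0.5,"y": 0,"z": 0,"rx": 0,"ry": 0,"rz": 0}])

```text
time_s: 21.35
ee_pos: [458.7, 27.5, 56.5]
ee_rot: [180.0, -2.1, 94.3]
force: [-0.1, 11.4, 2.9]
gripper_width: 9.6
gripper_force: 60.0
```

```bash
python3 tilt.py
```

```text
21.35 tilt -2.080988446271819 front [67.1 -0.6  8.8] back [-82.8  -0.6  14.2] F [-0.1 11.4  2.9] T [ 1.9  0.  -0.1] w 9.580155079390018
```

Request:
move_arm(plan=[{"x": -0.5,"y": 0,"z": 0,"rx": 0,"ry": 0,"rz": 0},{"x": -0.5,"y": 0,"z": 0,"rx": 0,"ry": 0,"rz": 0},{"x": -0.5,"y": 0,"z": 0,"rx": 0,"ry": 0,"rz": 0},{"x": 0,"y": 0,"z": 0,"rx": 0,"ry": 0,"rz": 0}])

```text
time_s: 21.75
ee_pos: [458.8, 26.3, 56.5]
ee_rot: [180.0, -2.1, 94.3]
force: [-0.4, 13.1, 5.2]
gripper_width: 9.6
gripper_force: 60.0
```

```bash
python3 tilt.py; python3 plane.py|head -3
```

```text
21.75 tilt -2.119301073552672 front [68.2 -0.6  8.8] back [-81.7  -0.5  14.3] F [-0.4 13.1  5.2] T [ 2.1  0.1 -0. ] w 9.569331457996558
scene floor 498 slope deg x,y [0.53 0.08] z0 7.548955542788059 x range [-47.48  58.31]
scene rim 174 slope deg x,y [-0.15 -0.19] z0 17.134497941465128 x range [-63.79  54.49]
wrist floor 2180 slope deg x,y [ 0.68 -0.02] z0 6.878184642983617 x range [-66.52  22.96]
```

Request:
move_arm(plan=[{"x": 0.15,"y": 0,"z": 0.6,"rx": 0,"ry": -0.005,"rz": 0},{"x": 0.15,"y": 0,"z": 0.6,"rx": 0,"ry": -0.005,"rz": 0},{"x": 0.15,"y": 0,"z": 0.6,"rx": 0,"ry": -0.005,"rz": 0}])

```text
time_s: 22.2
ee_pos: [458.8, 26.9, 54.6]
ee_rot: [180.0, -1.2, 94.3]
force: [-0.8, 13.1, 3.1]
gripper_width: 9.8
gripper_force: 60.0
```

```bash
python3 tilt.py; python3 plane.py|head -3
```

```text
22.2 tilt -1.2485813712148122 front [68.3 -0.6  8.8] back [-81.6  -0.5  12.1] F [-0.8 13.1  3.1] T [ 2.1  0.  -0. ] w 9.849052791833403
scene floor 505 slope deg x,y [0.33 0.12] z0 7.49342592402325 x range [-47.6   58.37]
scene rim 177 slope deg x,y [-0.13 -0.28] z0 17.268789979153876 x range [-63.3   56.96]
wrist floor 2180 slope deg x,y [0.7  0.02] z0 6.812612837834949 x range [-66.43  23.03]
```

The back edge is clear behind the sill and going down. Lowering on.

Request:
move_arm(plan=[{"x": 0.2,"y": 0,"z": 0.65,"rx": 0,"ry": -0.005,"rz": 0},{"x": 0.2,"y": 0,"z": 0.65,"rx": 0,"ry": -0.005,"rz": 0},{"x": 0.2,"y": 0,"z": 0.65,"rx": 0,"ry": -0.005,"rz": 0},{"x": 0.2,"y": 0,"z": 0.65,"rx": 0,"ry": -0.005,"rz": 0},{"x": 0,"y": 0,"z": 0.5,"rx": 0,"ry": -0.002,"rz": 0}])

```text
time_s: 22.85
ee_pos: [458.8, 27.7, 51.6]
ee_rot: [180.0, 0.0, 94.3]
force: [-1.2, 11.6, 5.4]
gripper_width: 9.8
gripper_force: 60.0
```

```bash
python3 tilt.py; python3 plane.py|head -3
```

```text
22.85 tilt 0.022790461243569447 front [68.5 -0.6  8.6] back [-81.5  -0.5   8.6] F [-1.2 11.6  5.4] T [ 1.9  0.1 -0.1] w 9.759762513648598
scene floor 517 slope deg x,y [ 0.33 -0.21] z0 7.440924531613613 x range [-48.78  59.46]
scene rim 179 slope deg x,y [0.09 0.24] z0 17.516559180789066 x range [-62.59  55.8 ]
wrist floor 2182 slope deg x,y [ 0.68 -0.01] z0 6.8296874431564945 x range [-66.57  23.06]
```

Request:
move_arm(plan=[{"x": 0,"y": 0,"z": 0.3,"rx": 0,"ry": 0,"rz": 0},{"x": 0,"y": 0,"z": 0.3,"rx": 0,"ry": 0,"rz": 0},{"x": 0.4,"y": 0,"z": 0,"rx": 0,"ry": 0,"rz": 0},{"x": 0.4,"y": 0,"z": 0,"rx": 0,"ry": 0,"rz": 0},{"x": 0.4,"y": 0,"z": 0,"rx": 0,"ry": 0,"rz": 0},{"x": 0.4,"y": 0,"z": 0,"rx": 0,"ry": 0,"rz": 0}])

```text
time_s: 23.6
ee_pos: [458.7, 28.6, 51.0]
ee_rot: [180.0, 0.1, 94.3]
force: [-0.9, 8.2, 4.9]
gripper_width: 9.9
gripper_force: 60.0
```

Request:
move_arm(plan=[{"x": 0.4,"y": 0,"z": 0,"rx": 0,"ry": 0,"rz": 0},{"x": 0.4,"y": 0,"z": 0,"rx": 0,"ry": 0,"rz": 0},{"x": 0.4,"y": 0,"z": 0,"rx": 0,"ry": 0,"rz": 0}])

```text
time_s: 23.9
ee_pos: [458.7, 29.0, 51.0]
ee_rot: [180.0, 0.2, 94.3]
force: [-1.0, 3.2, 5.5]
gripper_width: 10.0
gripper_force: 60.0
```

```bash
python3 tilt.py; python3 plane.py|head -3
```

```text
23.9 tilt 0.1576033784088499 front [67.3 -0.5  8.4] back [-82.7  -0.5   8. ] F [-1.   3.2  5.5] T [ 1.2  0.2 -0.2] w 9.96708872349675
scene floor 521 slope deg x,y [ 0.24 -0.11] z0 7.360541721890074 x range [-49.72  58.33]
scene rim 180 slope deg x,y [0.05 0.12] z0 16.82434654169814 x range [-63.3   55.63]
wrist floor 2184 slope deg x,y [ 0.54 -0.08] z0 6.715495095568032 x range [-66.51  22.84]
```

The force fell sharply over almost no travel, so the back face now bears on the sill. Ease off and release.

Request:
move_arm(plan=[{"x": 0.3,"y": 0,"z": 0,"rx": 0,"ry": 0,"rz": 0},{"x": 0.2,"y": 0,"z": 0,"rx": 0,"ry": 0,"rz": 0},{"x": 0,"y": 0,"z": 0,"rx": 0,"ry": 0,"rz": 0}], squeeze=15)

```text
time_s: 24.35
ee_pos: [458.7, 29.0, 51.0]
ee_rot: [180.0, 0.2, 94.3]
force: [-1.0, 3.6, 5.2]
gripper_width: 10.0
gripper_force: 15.0
```

Request:
move_arm(plan=[{"x": 0,"y": 0,"z": 0,"rx": 0,"ry": 0,"rz": 0},{"x": 0,"y": 0,"z": 0,"rx": 0,"ry": 0,"rz": 0},{"x": 0,"y": 0,"z": 0,"rx": 0,"ry": 0,"rz": 0},{"x": 0,"y": 0,"z": 0,"rx": 0,"ry": 0,"rz": 0},{"x": 0,"y": 0,"z": 0,"rx": 0,"ry": 0,"rz": 0},{"x": 0,"y": 0,"z": 0,"rx": 0,"ry": 0,"rz": 0}], grip=0.5)

```text
time_s: 24.95
ee_pos: [458.5, 29.2, 50.7]
ee_rot: [-180.0, 0.2, 94.4]
force: [-0.2, -0.2, 0.4]
gripper_width: 45.4
gripper_force: 0.0
```

Request:
move_arm(plan=[{"x": 0,"y": 0,"z": -5,"rx": 0,"ry": 0,"rz": 0},{"x": 0,"y": 0,"z": -15,"rx": 0,"ry": 0,"rz": 0},{"x": 0,"y": 0,"z": -25,"rx": 0,"ry": 0,"rz": 0},{"x": 0,"y": 0,"z": -30,"rx": 0,"ry": 0,"rz": 0},{"x": 0,"y": 0,"z": -30,"rx": 0,"ry": 0,"rz": 0},{"x": 0,"y": 0,"z": -30,"rx": 0,"ry": 0,"rz": 0},{"x": 0,"y": 0,"z": -30,"rx": 0,"ry": 0,"rz": 0},{"x": -30,"y": 0,"z": -20,"rx": 0,"ry": 0,"rz": 0},{"x": -40,"y": 0,"z": 0,"rx": 0,"ry": 0,"rz": 0},{"x": -40,"y": 0,"z": 0,"rx": 0,"ry": 0,"rz": 0}])

```text
time_s: 25.95
ee_pos: [467.2, -80.8, 237.5]
ee_rot: [179.8, 0.2, 94.5]
force: [0.3, 0.3, -1.3]
gripper_width: 45.5
gripper_force: 0.0
```

```bash
python3 - <<'E'
from h import *
np.set_printoptions(precision=1,suppress=True)
D=np.array([463.9,-33.6]); a=np.deg2rad(-85.7); ex=np.array([np.cos(a),np.sin(a)]);ey=np.array([-ex[1],ex[0]])
print(state()["time_s"],state()["ee_pos"])
f=grab_frame("wrist"); save(f,"w9.png"); P=cloud(f); x=(P[:,:2]-D)@ex; y=(P[:,:2]-D)@ey
for nm,k in (("rim",abs(abs(y)-43)<1.5),("mid",(abs(y)>20)&(abs(y)<35))):
    print(nm,[(lo,round(float(np.median(P[k&(x>=lo)&(x<lo+6),2])),1)) for lo in range(-100,90,6) if (k&(x>=lo)&(x<lo+6)).sum()>3])
g=grab_frame("scene"); cv2.imwrite("pics/c9.png",np.vstack([cv2.resize(g["img"][170:320,260:460,::-1],(600,450))]))
for n in ("solder_spool","insulating_tape","gauge_case"):
    for l in landmark_of("scene",n)[:1]: print(n,l["point"])
E
```

```text
25.95 [467.2 -80.8 237.5]
rim [(-100, 0.5), (-94, 14.0), (-88, 14.1), (-82, 25.3), (-76, 25.0), (-70, 25.2), (-64, 25.0), (-58, 25.5), (-52, 25.0), (-46, 25.1), (-40, 25.2), (-34, 25.1), (-28, 25.2), (-22, 25.4), (-16, 25.1), (-10, 25.6), (-4, 25.0), (2, 25.6), (8, 337.2), (14, 339.9), (20, 355.8), (26, 340.7), (32, 25.4), (38, 25.3), (44, 25.5), (50, 340.0), (56, 25.2), (62, 25.3), (68, 8.0), (74, 27.5), (80, 42.3), (86, 42.1)]
mid [(-100, 0.6), (-94, 14.1), (-88, 14.3), (-82, 19.0), (-76, 14.2), (-70, 14.1), (-64, 14.1), (-58, 14.2), (-52, 14.2), (-46, 14.2), (-40, 14.3), (-34, 14.5), (-28, 14.9), (-22, 14.8), (-16, 14.8), (-10, 15.0), (-4, 15.1), (2, 15.0), (8, 334.9), (14, 338.9), (20, 355.8), (26, 290.8), (32, 291.1), (38, 279.8), (44, 293.6), (50, 293.1), (56, 287.9), (62, 25.6), (68, 32.3), (74, 37.3), (80, 42.3), (86, 42.3)]
solder_spool [226.9, 275.1]
insulating_tape [268.9, 386.4]
gauge_case [280.6, 225.7]
```

View pics/c9.png

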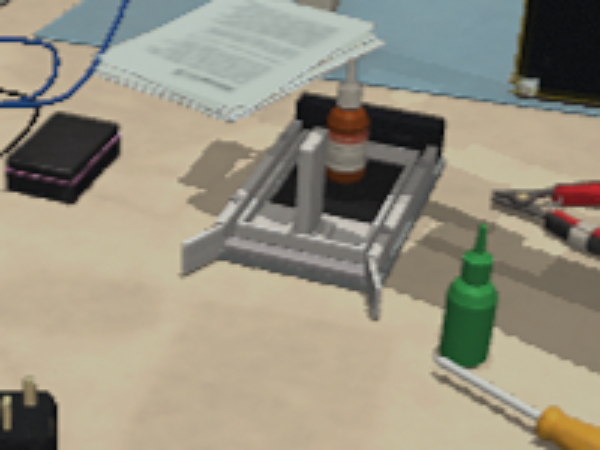

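The picture shows the tray flat in the dock behind the sill, with its rim at a uniform 25 mm (8 + 17). The brown bottle is upright at (348,150), the gripper is clear and the bystanders are unmoved. Handing in.

```bash
python3 -c "from workcell import *; print(job_done())"
```

```text
the job is handed in; nothing more can be done
None
```

The flux tray is in the dock, flat behind the sill and held by the spring, with the flux bottle upright, the gripper let go and clear, and the other things undisturbed; I handed it in at about 26 s.

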